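# Exchange the two loading trays at the measuring machine

### The arm

A 6-joint arm with a two-finger parallel gripper is mounted at the origin on the work surface. World frame = base frame: x ahead of the robot, y to its left, z up, the work surface at z = 0. Lengths are in m, angles in rad, forces in N, time in s.
With the tool pointing down it reaches from about 0.35 to 0.775 m from the base axis. Payload 7.3 kg.
Tool frame: the origin (TCP) lies on the centre line of the jaws, within the pads' length; the fingertips stand 25 mm ahead of it and the grasp point (between the pads) lies 6 mm ahead of it; z points along the fingers, y is the direction in which the jaws open and shut (so a half turn about z gives the same grasp; the last joint's range is limited). The gripper opens to 92 mm and grips with 3 to 60 N. Pads are 19 mm wide; open, the fingers measure 130 mm over their backs; the gripper's body (75 mm by 190 mm) begins 47 mm behind the grasp point.
Start: joints at [-1.455, 0.342, 1.524, -0, 1.275, -0.146], TCP at [0.136, -0.507, 0.252] pointing down, gripper open.
Joint ranges: [-2.53, 2.53], [-0.77, 2.02], [0.04, 2.7], [-1, 4.14], [0.28, 2.66], [-3.11, 3.11]. Speed limits (rad/s): [2.57, 2.57, 3.14, 3.14, 3.14, 3.14].

### API

Orientations are given as [roll, pitch, yaw] about the fixed x, y, z axes, in that order (R = Rz(yaw) Ry(pitch) Rx(roll)).
In Python, from cell import telemetry, read_camera, workorder gives the robot as it stands.
- The arm moves only by the shell command python3 -m creep 'ROWS' [FORCE]. ROWS is JSON, one flat list of numbers, 5 for each row, row after row: the opening, from 0 (shut) to 1 (fully open), then the shift along the world's x, y, z in m, then the turn about the world's z in rad. A call has 1 to 12 rows; each row shifts and turns the pose as measured when the row begins; what a row does not reach is not made up. A row lasts 1/8 s, in which the tool goes at most 62.5 mm and 10.7 degrees, less where a joint would pass 70% of its speed; a pose out of reach is approached as far as the arm can. A call is refused whole if a number of a shift passes 0.0625 or a number of a turn 0.188, either way. A call with a gripper value outside its range is refused whole. The fingers move at their own pace and stop on an object; FORCE is the grip in N (left out, the last holds). Time passes only in rows, so rows that do not move let the fingers close. It gives the time, the measured TCP pose, the force and the opening at its end, in the units of the state.
- telemetry.observe(): the state, without advancing time (a new reading comes with each control period).
- read_camera(name): name is "scene" or "top" or "wrist"; returns a dict with "image" (384x512x3 uint8, red, green, blue), "fovy" (degrees; the focal length in pixels is half the picture's height over the tangent of half this angle, whatever the lens; pixels are square), "cx", "cy" (the principal point, pixels), "R" (3x3) and "t" (3): a world point X has camera coordinates R X + t. Camera axes: x right, y down, z forward; pixel columns grow to the right and rows downward; lengths in m; the calibration is good to about 2 mm. A picture is of the moment at which its call begins. There is no depth.
- workorder.hand_in(): hands the job in, once; it reports no verdict.
The state is a dict: "time": time; "qpos": joint angles; "qvel": joint speeds; "joint_efforts": joint torques, N m; "tool_pos": TCP position; "tool_rot": TCP orientation; "contact_force": force on the tool from outside, world axes, zero at the start; "torque": the same for the moment, N m; "opening": finger opening in m.
Only numpy, scipy, OpenCV 4.12 (cv2) and the standard library are available. Lean on these libraries where they do the work, as an engineer would, in place of code of your own. Each camera call takes 0.05 s, during which the arm holds its last target.

### The job

Change over the two loading trays at the measuring machine. First push the tray carrying the metal block fully home along its rail; then hook a fingertip behind the front lip of the tray carrying the reference sphere and draw it fully out to its front stop. Do not grip the lips, do not touch or lift the sphere stand or the block (both must stay standing on their trays), leave the other things alone, and finish clear of everything.

Things in the scene. Friction and masses are not known exactly. Their poses are not given: they have to be found in the camera images.
- sphere_lip_back (a point): Back face (the one to hook, towards the load) of the upright front lip of the tray with the reference sphere. Bare grey metal lip 120 mm wide, 10 mm thick, 38 mm above the tray floor. Origin: middle of its top edge, 72 mm above the table; x = along the rail, away from the robot (home), within 9 degrees of straight ahead; y along the lip; z up. Over 60 mm of bare floor lies behind it.
- sphere_lip_front (a point): The same lip's front face (towards the robot), against which the tray with the reference sphere can be pushed. Origin: middle of its top edge, 10 mm in front of the back face, same axes. The face reaches 46 mm down, to 26 mm above the table. The tray floor behind the lip is 34 mm above the table, 120 mm wide, 210 mm long, with a 6 mm rim.
- sphere_tray (a joint): How far the tray with the reference sphere is drawn out along its rail towards the robot, m: 0 = fully home at its rear stop, 0.100 = fully out at its front stop. Sliding takes about 2.5 to 4 N; the tray stays where it is left and cannot lift off the rail. Tray and lip weigh 0.6 kg.
- block_lip_back (a point): Back face (the one to hook, towards the load) of the upright front lip of the tray with the metal block. Bare grey metal lip 120 mm wide, 10 mm thick, 38 mm above the tray floor. Origin: middle of its top edge, 72 mm above the table; x = along the rail, away from the robot (home), within 9 degrees of straight ahead; y along the lip; z up. Over 60 mm of bare floor lies behind it.
- block_lip_front (a point): The same lip's front face (towards the robot), against which the tray with the metal block can be pushed. Origin: middle of its top edge, 10 mm in front of the back face, same axes. The face reaches 46 mm down, to 26 mm above the table. The tray floor behind the lip is 34 mm above the table, 120 mm wide, 210 mm long, with a 6 mm rim.
- block_tray (a joint): How far the tray with the metal block is drawn out along its rail towards the robot, m: 0 = fully home at its rear stop, 0.100 = fully out at its front stop. Sliding takes about 2.5 to 4 N; the tray stays where it is left and cannot lift off the rail. Tray and lip weigh 0.6 kg.
- ref_sphere: The reference sphere: a small white ball (25 mm diameter) on a black round stand, 107 mm tall in all, foot 60 mm across and neck thinner; 0.35 to 0.7 kg. It stands loose on its tray. Origin: centre of its underside, z up.
- housing_block: The metal block: a machined aluminium housing 55 x 60 x 42 mm on a 44 mm round foot, 62 mm tall in all; about 0.3 to 0.55 kg. It stands loose on the other tray. Origin: centre of its underside, z up.
- ring_gauge: Bystander: a steel ring gauge lying on the table in front of the trays, 56 mm across, 18 mm high. Origin: centre of its underside.
- cap_screw: Bystander: a dark cap screw standing on its 22 mm head on the table to the robot's right, 46 mm tall. Origin: centre of its underside.
- stylus_jar: Bystander: a small grey jar with a white cap on the table to the robot's left, 48 mm across, 60 mm tall. Origin: centre of its underside.
Things that resemble listed ones, but are neither listed nor needed, are in the scene too. Leave any purple look-alike of the housing_block alone. Leave any turquoise look-alike of the ref_sphere alone.

How it is judged:
By the outcome, as a careful person would: the job done as asked, in the order asked, and still so for the second after the job is handed in, with the robot touching nothing.
It also fails if it takes over 45 s, if anything falls off the work surface, if the arm or the gripper's body presses on something with over 40 N, if the wrist force passes 120 N, or if a joint passes its speed limit or range.

## Working session

There is one attempt and no reset: what is moved stays moved. The work goes in short steps, Python scripts to look and compute and a shell command to move; the robot and the scene stay as the last step left them, time stands still between calls to the robot, and variables do not carry over. Pictures are saved under pics/ and viewed, and the job is handed in when it is done.

```bash
mkdir -p pics; ls; python3 - <<'E'
from cell import telemetry, read_camera
import cv2,json
s=telemetry.observe(); print(s)
for n in ("scene","top","wrist"):
    c=read_camera(n); cv2.imwrite(f"pics/{n}0.png",c["image"][:,:,::-1])
    print(n,c["fovy"],c["cx"],c["cy"],c["R"],c["t"])
E
```

```text
pics
{'time': 0.0, 'qpos': array([-1.45504268e+00,  3.42723915e-01,  1.52500869e+00, -4.68097635e-05,
        1.27536506e+00, -1.45989432e-01]), 'qvel': array([-2.25169982e-04,  1.81403501e-03, -3.11232185e-04, -1.85428687e-03,
       -8.76408967e-04,  2.28236748e-05]), 'joint_efforts': array([ 6.86977401e-04, -4.31245637e+01, -2.44225341e+01,  7.18239974e-02,
        5.59992052e-02, -1.03805205e-04]), 'tool_pos': array([ 0.13582373, -0.50675575,  0.25104721]), 'tool_rot': array([-3.14009714e+00, -1.74650330e-04,  2.61756615e-01]), 'contact_force': array([-0.51189815, -0.07996408, -0.26728129]), 'torque': array([-0.00163248,  0.03864844, -0.00864566]), 'opening': 0.09181627223228792}
scene 53.79296145923348 254.7110058798467 193.10955750707134 [[ 0.49033584  0.87147112  0.01043342]
 [ 0.68263918 -0.37659146 -0.62624486]
 [-0.54182517  0.31419256 -0.77955662]] [-0.27185587 -0.32361211  1.24742877]
top 42.04803601996606 254.26790705991863 192.2281841177287 [[-0.00416879 -0.99996932  0.00663175]
 [-0.98218157  0.00284841 -0.1879129 ]
 [ 0.18788825 -0.00729695 -0.98216331]] [-0.00556522  0.55179654  1.20012558]
wrist 63.61640845452246 256.54742619711084 196.34706810300213 [[ 2.57855984e-01 -9.66183175e-01 -6.03966131e-04]
 [-9.24524554e-01 -2.46919567e-01  2.90318922e-01]
 [-2.80650388e-01 -7.43020896e-02 -9.56929757e-01]] [-0.52392469 -0.03434592  0.39088473]
```

View pics/scene0.png

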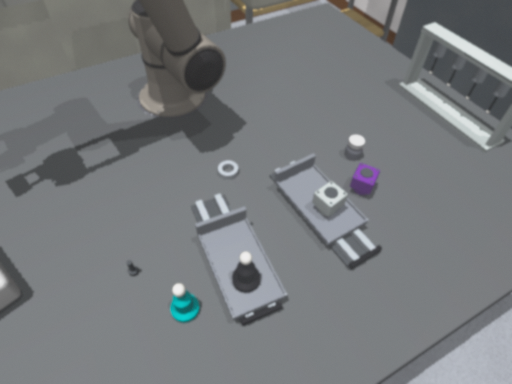

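View pics/top0.png

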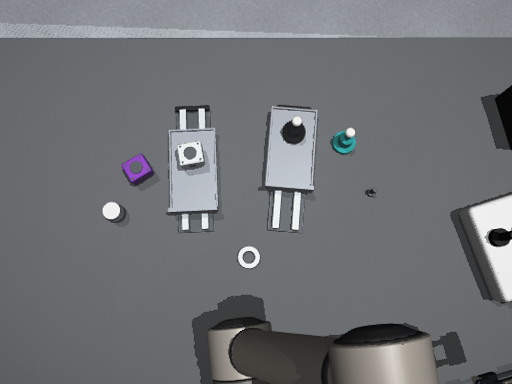

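The top view shows the aluminium block on the left tray (block at 190,153) with its lip at about (193,211). The black-stand sphere is on the right tray (297,125) with its lip at about (290,188). The purple block (137,168) and the turquoise sphere (345,138) stand on the table and are look-alikes. I'll enlarge to confirm and measure the lips.

```bash
python3 - <<'E'
import cv2
im=cv2.imread("pics/top0.png")
cv2.imwrite("pics/top0z.png",cv2.resize(im[95:275,150:330],None,fx=3.33,fy=3.33,interpolation=cv2.INTER_CUBIC))
im=cv2.imread("pics/scene0.png")
cv2.imwrite("pics/scene0z.png",cv2.resize(im[125:325,180:400],None,fx=3,fy=3,interpolation=cv2.INTER_CUBIC))
E
```

```text
(no output)
```

View pics/top0z.png

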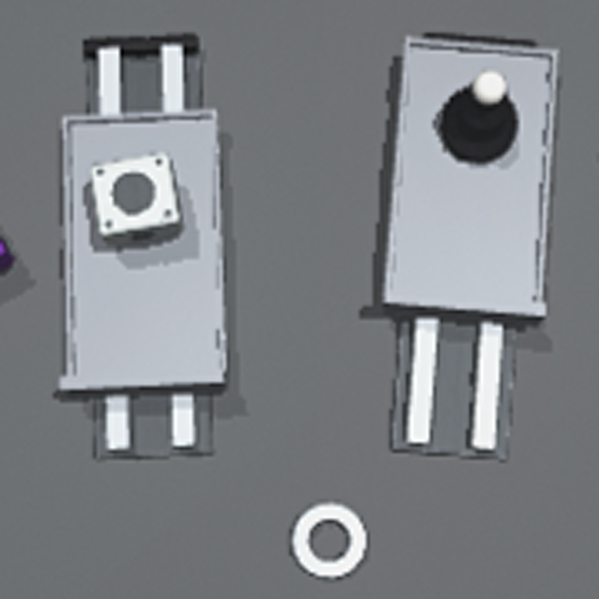

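View pics/scene0z.png

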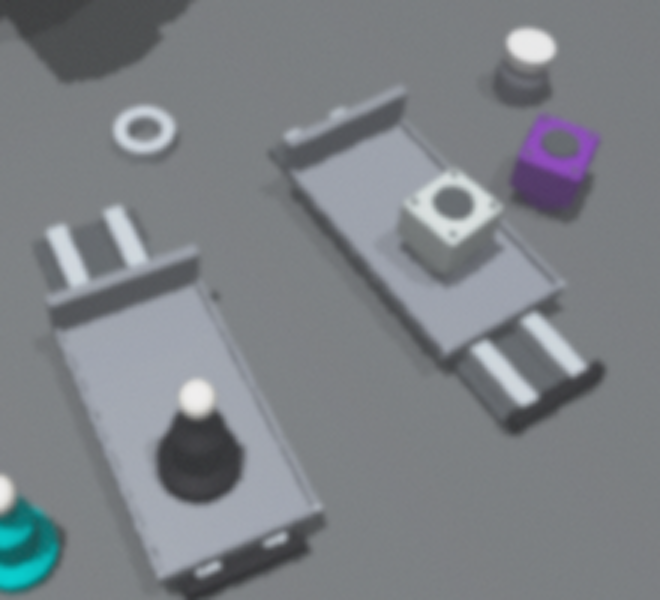

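```bash
python3 - <<'E'
import cv2
im=cv2.imread("pics/top0.png")
a=cv2.resize(im[200:222,160:226],None,fx=11,fy=11,interpolation=cv2.INTER_CUBIC)
b=cv2.resize(im[178:200,258:324],None,fx=11,fy=11,interpolation=cv2.INTER_CUBIC)
cv2.imwrite("pics/lips.png",cv2.vconcat([a,b]))
E
```

```text
(no output)
```

View pics/lips.png

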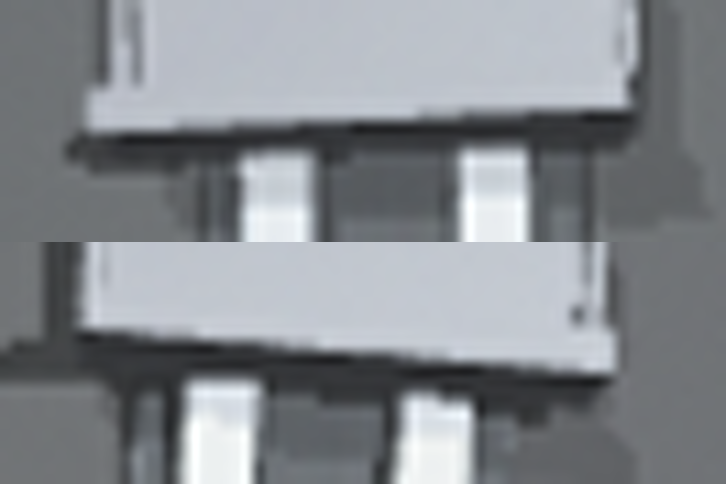

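```bash
cat > h.py <<'E'
import numpy as np
def unproj(c,u,v,z):
    f=192/np.tan(np.radians(c["fovy"]/2)); R=np.array(c["R"]);t=np.array(c["t"])
    d=R.T@np.array([(u-c["cx"])/f,(v-c["cy"])/f,1]); o=-R.T@t
    return o+d*(z-o[2])/d[2]
def proj(c,X):
    f=192/np.tan(np.radians(c["fovy"]/2)); p=np.array(c["R"])@X+c["t"]
    return p[:2]/p[2]*f+[c["cx"],c["cy"]]
E
python3 - <<'E'
from h import *
from cell import read_camera
c=read_camera("top"); s=read_camera("scene")
q=lambda x,y,ox,oy:((x+.5)/11-.5+ox,(y+.5)/11-.5+oy)
for n,L,R in(("block",q(86,133,160,200),q(632,108,160,200)),("sphere",q(80,90,258,178),q(615,136,258,178))):
    a=unproj(c,*L,.072);b=unproj(c,*R,.072);d=b-a
    print(n,a.round(4),b.round(4),"len",np.linalg.norm(d).round(4),"mid",((a+b)/2).round(4),"yaw deg",np.degrees(np.arctan2(d[0],-d[1])).round(2))
    print(" in scene zoom", [((proj(s,X)-[180,125])*3).round(0) for X in (a,b)])
# rail/tray edges (zoom 3.33 coords)
z=lambda x,y:((x+.5)/3.33-.5+150,(y+.5)/3.33-.5+95)
def P(n,x,y,h): print(n,unproj(c,*z(x,y),h).round(4))
P("ring",329,540,.018)
P("blk tray back L",64,115,.04);P("blk tray back R",217,109,.04)
P("sph tray back L",408,38,.04);P("sph tray back R",557,46,.04)
P("blk rail front L",95,457,.0);P("blk rail front R",214,455,.0)
P("sph rail front L",392,452,.0);P("sph rail front R",508,459,.0)
P("blk rearstop",140,50,.03)
P("block top",136,195,.096); P("sphere foot",480,128,.04)
E
```

```text
block [0.5003 0.2054 0.072 ] [0.5055 0.0841 0.072 ] len 0.1214 mid [0.5029 0.1448 0.072 ] yaw deg 2.47
 in scene zoom [array([401.,  84.]), array([284., 138.])]
sphere [ 0.5643 -0.0335  0.072 ] [ 0.5534 -0.1537  0.072 ] len 0.1206 mid [ 0.5589 -0.0936  0.072 ] yaw deg -5.18
 in scene zoom [array([193., 242.]), array([ 44., 294.])]
ring [0.393  0.0075 0.018 ]
blk tray back L [0.7211 0.213  0.04  ]
blk tray back R [0.7258 0.0941 0.04  ]
sph tray back L [ 0.7838 -0.0555  0.04  ]
sph tray back R [ 0.777  -0.1726  0.04  ]
blk rail front L [0.4585 0.1882 0.    ]
blk rail front R [0.4597 0.0964 0.    ]
sph rail front L [ 0.4616 -0.0412  0.    ]
sph rail front R [ 0.4558 -0.1309  0.    ]
blk rearstop [0.7779 0.1562 0.03  ]
block top [0.6413 0.1488 0.096 ]
sphere foot [ 0.7099 -0.1107  0.04  ]
```

Measured: 
- **Block lip:** front middle (0.503, 0.145), yaw +2.5°, length 121 mm against the nominal 120. It is about 56 mm out.
- **Sphere lip:** front middle (0.559, -0.094), yaw -5.2°, length 121 mm. It is home.

The back edges of both trays agree at about 220 mm from the lip. I'll swing over high with the fingers shut.

```bash
python3 -m creep '[0,0.04,0.035,0,-0.02, 0,0.04,0.035,0,-0.02, 0,0.04,0.035,0,-0.02, 0,0.04,0.035,0,-0.02, 0,0.04,0.035,0,-0.02, 0,0.04,0.035,0,-0.02, 0,0.005,0.05,0,-0.02, 0,0.005,0.05,0,-0.02, 0,0.005,0.05,0,-0.02, 0,0.005,0.05,0,-0.02, 0,0.005,0.05,0,-0.02]' 10
```

```text
time: 1.62
tool_pos: [0.4065, -0.0349, 0.2504]
tool_rot: [3.141, -0.002, 0.027]
contact_force: [1.1, 0.3, -0.0]
opening: 0.0005
```

```bash
python3 -m creep '[0,0.01,0.044,0,0.008, 0,0.01,0.044,0,0.008, 0,0.01,0.044,0,0, 0,0.01,0.044,0,0, 0,0,0,-0.04,0, 0,0,0,-0.04,0]'; python3 - <<'E'
from cell import read_camera
import cv2
for n in("top","scene"):
    cv2.imwrite(f"pics/{n}1.png",read_camera(n)["image"][:,:,::-1])
E
```

```text
time: 2.38
tool_pos: [0.4486, 0.1515, 0.1716]
tool_rot: [-3.141, -0.012, 0.05]
contact_force: [1.2, 0.7, -0.3]
opening: 0.0004
```

View pics/scene1.png

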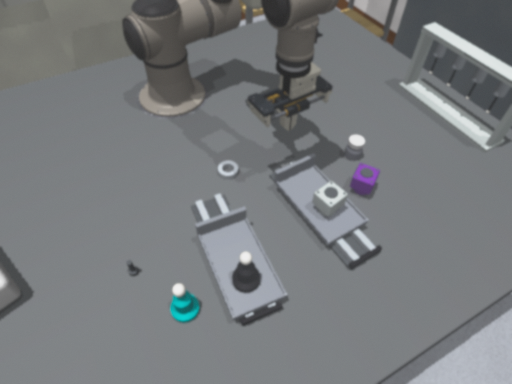

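The scene shows the shut fingers at about (290,118), in front of the block lip (295,167) and clear of it. Next I go down, then approach.

```bash
python3 -m creep '[0,0,-0.004,-0.04,-0.003, 0,0,-0.004,-0.04,-0.003, 0,0,0,-0.022,0, 0,0,0,0,0, 0,0.01,0,0,0, 0,0.01,0,0,0, 0,0.01,0,0,0]'
```

```text
time: 3.35
tool_pos: [0.4847, 0.1425, 0.0743]
tool_rot: [-3.14, -0.018, 0.041]
contact_force: [1.0, -0.1, -0.2]
opening: 0.0003
```

```bash
python3 -m creep '[0,0,0.001,-0.008,0, 0,0.006,0,0,0, 0,0.006,0,0,0, 0,0.006,0,0,0, 0,0.006,0,0,0]'
```

```text
time: 3.98
tool_pos: [0.5086, 0.144, 0.0656]
tool_rot: [-3.14, -0.013, 0.041]
contact_force: [-2.6, 2.0, 0.4]
opening: 0.0004
```

```bash
python3 -m creep '[0,0.006,0.0003,0,0, 0,0.006,0.0003,0,0, 0,0.006,0.0003,0,0, 0,0.006,0.0003,0,0]'; python3 -m creep '[0,0.006,0.0003,0,0, 0,0.005,0.0003,0,0]';  python3 -m creep '[0,0.004,0.0002,0,0]'; python3 -m creep '[0,0.004,0.0002,0,0]'
```

```text
time: 4.47
tool_pos: [0.5342, 0.1451, 0.0656]
tool_rot: [-3.14, -0.013, 0.041]
contact_force: [-2.3, 0.8, 0.8]
opening: 0.0007
time: 4.72
tool_pos: [0.5461, 0.1456, 0.0656]
tool_rot: [-3.14, -0.013, 0.041]
contact_force: [-3.0, -0.2, 1.5]
opening: 0.0003
time: 4.85
tool_pos: [0.5505, 0.1459, 0.0656]
tool_rot: [-3.14, -0.013, 0.041]
contact_force: [-2.6, 1.4, 1.3]
opening: 0.0005
time: 4.97
tool_pos: [0.5548, 0.146, 0.0656]
tool_rot: [-3.14, -0.013, 0.041]
contact_force: [-2.7, 0.0, 1.2]
opening: 0.0008
```

```bash
for i in 1; do python3 -m creep '[0,0.004,0.0002,0,0]'; done; python3 -m creep '[0,0.003,0.0002,0,0]'; python3 -m creep '[0,0.003,0.0002,0,0]'
```

```text
time: 5.1
tool_pos: [0.556, 0.1461, 0.0653]
tool_rot: [-3.141, -0.006, 0.041]
contact_force: [-20.2, -0.8, 14.8]
opening: 0.0002
time: 5.22
tool_pos: [0.556, 0.1461, 0.0651]
tool_rot: [-3.141, 0.002, 0.042]
contact_force: [-14.1, -1.2, 10.4]
opening: 0.0002
time: 5.35
tool_pos: [0.556, 0.1461, 0.0651]
tool_rot: [3.141, 0.009, 0.042]
contact_force: [-14.6, -1.8, 10.5]
opening: 0.0005
```

The force jumped from 3 N to about 15–20 N and the motion stopped at x = 0.556, so the tray is at its rear stop. I'll back off, lift and look.

```bash
python3 -m creep '[0,-0.01,0,0,0, 0,-0.03,0,0,0, 0,-0.03,0,0,0, 0,0,0,0.05,0, 0,0,0,0.05,0, 0,0,-0.03,0.02,-0.04, 0,0.0,-0.06,0,-0.04, 0,0,-0.06,0,-0.04]'; python3 - <<'E'
from cell import read_camera
import cv2
im=read_camera("top")["image"][:,:,::-1].copy(); cv2.imwrite("pics/top2.png",im)
cv2.imwrite("pics/top2z.png",cv2.resize(im[85:275,90:370],None,fx=2.8,fy=2.8,interpolation=cv2.INTER_CUBIC))
E
```

```text
time: 6.35
tool_pos: [0.4877, -0.0048, 0.1904]
tool_rot: [3.141, -0.009, -0.074]
contact_force: [0.5, -0.3, -0.3]
opening: 0.0004
```

View pics/top2z.png

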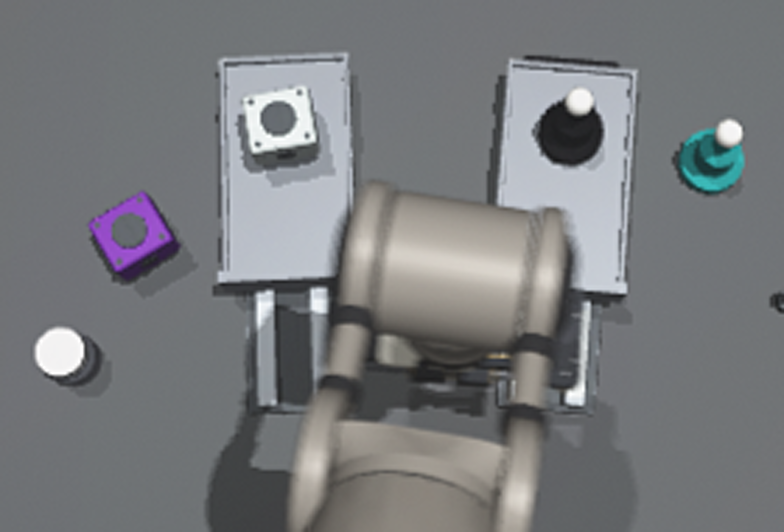

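Block tray: back edge at row 55 with its rear stop now covered, and the block is upright. The sphere tray is untouched. Next I go above the bare floor behind the sphere lip, at about (0.594, -0.097), yaw -0.09.

```bash
python3 -m creep '[0,0.035,-0.031,0,-0.008, 0,0.035,-0.031,0,-0.008, 0,0.03,-0.025,0,0, 0,0,0,-0.03,0, 0,0,0,0,0]'; python3 - <<'E'
from cell import read_camera
import cv2
for n in("wrist","scene"):
    im=read_camera(n)["image"][:,:,::-1].copy(); cv2.imwrite(f"pics/{n}3.png",im)
cv2.imwrite("pics/scene3z.png",cv2.resize(im[125:325,140:360],None,fx=3,fy=3,interpolation=cv2.INTER_CUBIC))
E
```

```text
time: 7.02
tool_pos: [0.5928, -0.105, 0.1609]
tool_rot: [3.135, -0.019, -0.102]
contact_force: [-0.2, 0.3, 0.2]
opening: 0.0005
```

View pics/scene3z.png

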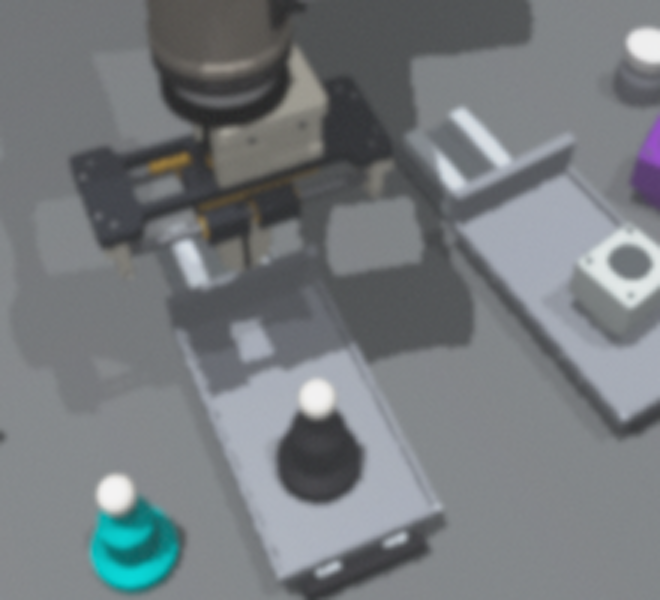

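View pics/wrist3.png

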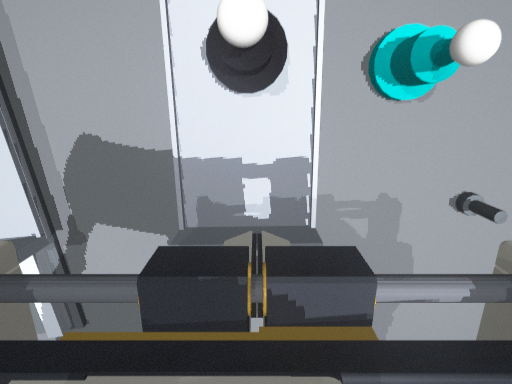

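The wrist picture shows the lip's top as a dark strip at rows 229–243, cols 165–322, with the fingertips at (257,235). I'll check the lip position by calibration.

```bash
python3 - <<'E'
from h import *
from cell import read_camera,telemetry
import cv2
c=read_camera("wrist"); im=c["image"][:,:,::-1]
cv2.imwrite("pics/w4.png",cv2.resize(im[200:260,150:340],None,fx=4,fy=4,interpolation=cv2.INTER_CUBIC))
for p in((182,229),(318,229),(322,243),(172,243)): print(p,unproj(c,*p,.072).round(4))
a=-.0901
for n,X in(("L back",[.5643+.00996,-.0335-.0009,.072]),("R back",[.5634,-.1546,.072]),("Lfront",[.5643,-.0335,.072]),("Rfront",[.5534,-.1537,.072])): print(n,proj(c,np.array(X)).round(1))
s=telemetry.observe();p=s["tool_pos"];print("tip",p, proj(c,p-[0,0,.025]).round(1), "tip at z.047", proj(c,np.array([p[0],p[1],.047])).round(1))
E
```

```text
(182, 229) [ 0.5879 -0.0458  0.072 ]
(318, 229) [ 0.5767 -0.1515  0.072 ]
(322, 243) [ 0.5645 -0.1541  0.072 ]
(172, 243) [ 0.5771 -0.036   0.072 ]
L back [170.6 246.5]
R back [322.7 244.2]
Lfront [171.7 258. ]
Rfront [322.2 255.7]
tip [ 0.59440107 -0.10506541  0.16452958] [257.8 252.1] tip at z.047 [256.5 204.1]
```

View pics/w4.png

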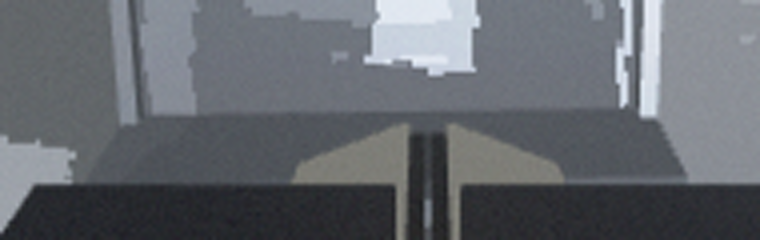

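The strip is the lip's shaded back face. Its top edge at row 245 matches the prediction of 244–246. The tips come down 15 mm behind the face, so I descend.

```bash
python3 -m creep '[0,0.001,0.006,-0.03,0.01, 0,0.001,0.002,-0.03,0, 0,0.0,0,-0.025,0, 0,0,0,0,0]'; python3 -c "
from cell import telemetry;s=telemetry.observe();print(s['tool_pos'],s['tool_rot'],s['contact_force'])"
```

```text
time: 7.68
tool_pos: [0.5994, -0.0958, 0.0847]
tool_rot: [3.131, -0.038, -0.088]
contact_force: [0.2, 0.5, 0.3]
opening: 0.0
[ 0.59940947 -0.09583494  0.08473759] [ 3.13117295 -0.03822602 -0.08832656] [0.20454239 0.45215445 0.34307968]
```

```bash
python3 -m creep '[0,-0.004,0,-0.014,0, 0,0,0,0,0]';  python3 -m creep '[0,-0.005,0.0005,0,0, 0,-0.005,0.0005,0,0, 0,-0.005,0.0005,0,0]'
```

```text
time: 7.92
tool_pos: [0.5965, -0.0958, 0.0729]
tool_rot: [3.13, -0.043, -0.088]
contact_force: [0.1, -0.2, -0.0]
opening: 0.0005
time: 8.3
tool_pos: [0.5817, -0.0946, 0.0747]
tool_rot: [3.13, -0.046, -0.088]
contact_force: [-1.0, 0.3, 0.4]
opening: 0.0007
```

```bash
python3 -m creep '[0,0,0,-0.005,0]'; python3 -m creep '[0,-0.005,0.0005,0,0, 0,-0.005,0.0005,0,0, 0,-0.005,0.0005,0,0]'
```

```text
time: 8.43
tool_pos: [0.5815, -0.0947, 0.0701]
tool_rot: [3.129, -0.047, -0.088]
contact_force: [0.0, -0.4, -0.8]
opening: 0.0006
time: 8.8
tool_pos: [0.5672, -0.0934, 0.0699]
tool_rot: [3.129, -0.05, -0.088]
contact_force: [2.6, -0.3, -1.8]
opening: 0.0004
```

The lip is engaged, at 2.6 N. Drawing out gently.

```bash
python3 -m creep '[0,-0.005,0.0005,0,0, 0,-0.006,0.0005,0,0, 0,-0.006,0.0005,0,0, 0,-0.006,0.0006,0,0, 0,-0.006,0.0006,0,0, 0,-0.006,0.0006,0,0]'; python3 - <<'E'
from cell import read_camera
import cv2
im=read_camera("scene")["image"][:,:,::-1].copy()
cv2.imwrite("pics/scene5z.png",cv2.resize(im[125:325,140:360],None,fx=3,fy=3,interpolation=cv2.INTER_CUBIC))
E
```

```text
time: 9.55
tool_pos: [0.5299, -0.09, 0.07]
tool_rot: [3.129, -0.051, -0.088]
contact_force: [3.8, -0.6, -1.9]
opening: 0.0006
```

View pics/scene5z.png

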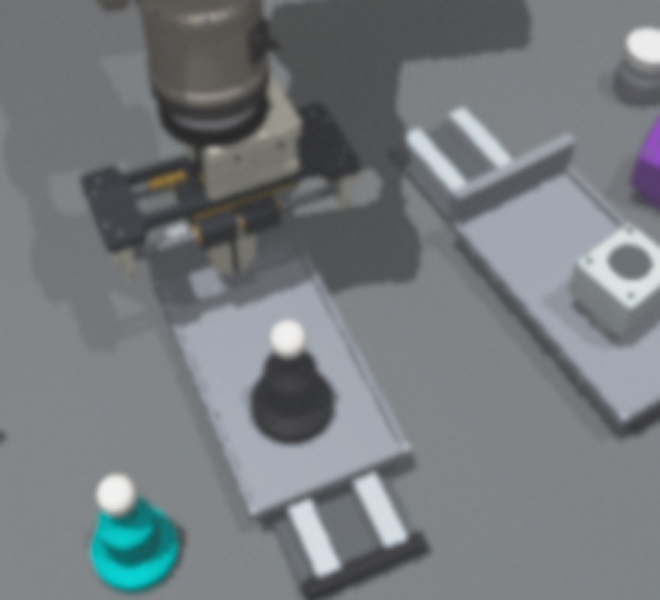

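The tray follows, with the sphere standing at (290,390). Continuing.

```bash
python3 -m creep '[0,-0.006,0.0005,0,0, 0,-0.006,0.0005,0,0, 0,-0.006,0.0005,0,0, 0,-0.006,0.0005,0,0, 0,-0.006,0.0005,0,0, 0,-0.006,0.0005,0,0, 0,-0.006,0.0005,0,0]'; python3 -m creep '[0,-0.004,0.0004,0,0, 0,-0.004,0.0004,0,0]'; python3 -m creep '[0,-0.004,0.0004,0,0]'
```

```text
time: 10.48
tool_pos: [0.488, -0.0864, 0.0707]
tool_rot: [3.129, -0.059, -0.089]
contact_force: [26.0, 2.4, -16.2]
opening: 0.0004
time: 10.72
tool_pos: [0.4879, -0.0871, 0.0725]
tool_rot: [3.126, -0.079, -0.09]
contact_force: [16.7, 1.2, -10.0]
opening: 0.0003
time: 10.85
tool_pos: [0.4878, -0.0874, 0.0735]
tool_rot: [3.125, -0.088, -0.091]
contact_force: [15.5, 2.4, -9.9]
opening: 0.0005
```

It stopped firmly at x = 0.488, at 26 N and then 15 N. I'll unhook (forward, up, back) and verify that it is the real front stop.

```bash
python3 -m creep '[0,0.008,0,0,0, 0,0.012,0,0,0, 0,0,0,0.04,0, 0,0,0,0.05,0, 0,0,0,0.05,0, 0,-0.04,-0.03,0.04,0, 0,-0.03,-0.05,0.03,0, 0,0,-0.06,0,0, 0,-0.03,-0.06,0,0, 0,-0.03,-0.06,0,0, 0,-0.02,-0.06,0,0]'; python3 - <<'E'
from cell import read_camera
import cv2
im=read_camera("top")["image"][:,:,::-1].copy(); cv2.imwrite("pics/top6.png",im)
cv2.imwrite("pics/top6z.png",cv2.resize(im[85:275,90:370],None,fx=2.8,fy=2.8,interpolation=cv2.INTER_CUBIC))
im=read_camera("scene")["image"][:,:,::-1].copy(); cv2.imwrite("pics/scene6.png",im)
E
```

```text
time: 12.22
tool_pos: [0.3601, -0.3944, 0.2865]
tool_rot: [3.126, -0.075, -0.082]
contact_force: [1.1, -0.6, -0.8]
opening: 0.0004
```

View pics/top6z.png

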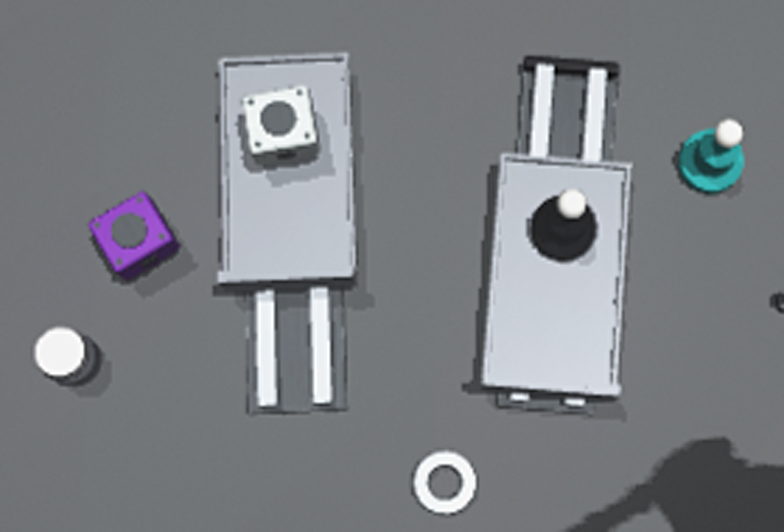

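View pics/scene6.png

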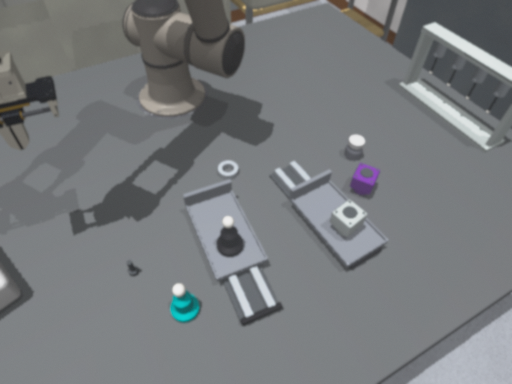

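```bash
python3 - <<'E'
import cv2
im=cv2.imread("pics/top6.png")
a=cv2.resize(im[176:198,160:226],None,fx=11,fy=11,interpolation=cv2.INTER_CUBIC)
b=cv2.resize(im[214:236,256:322],None,fx=11,fy=11,interpolation=cv2.INTER_CUBIC)
cv2.imwrite("pics/lips6.png",cv2.vconcat([a,b]))
E
```

```text
(no output)
```

View pics/lips6.png

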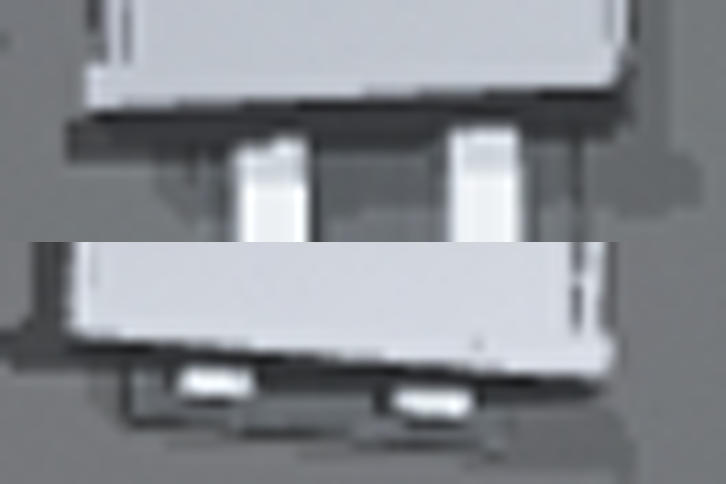

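```bash
python3 - <<'E'
from h import *
from cell import read_camera
c=read_camera("top")
q=lambda x,y,ox,oy:((x+.5)/11-.5+ox,(y+.5)/11-.5+oy)
for n,L,R in(("block",q(86,110,160,176),q(620,84,160,176)),("sphere",q(72,334-242,256,214),q(608,378-242,256,214))):
    a=unproj(c,*L,.072);b=unproj(c,*R,.072);d=b-a
    print(n,"len",np.linalg.norm(d).round(4),"mid",((a+b)/2).round(4))
z=lambda x,y:((x+.5)/2.8-.5+90,(y+.5)/2.8-.5+85)
for n,x,y in(("blk rail front",298,411),("sph rail front",545,409)): print(n,unproj(c,*z(x,y),0).round(4))
E
```

```text
block len 0.1199 mid [0.5683 0.1474 0.072 ]
sphere len 0.1192 mid [ 0.4691 -0.0855  0.072 ]
blk rail front [0.4594 0.1422 0.    ]
sph rail front [ 0.4605 -0.0849  0.    ]
```

Block lip is 109 mm from its rail front and sphere lip 9 mm. The difference is 100 mm, the full travel, so one is at its rear stop and the other at its front stop. Both loads are standing, the bystanders are unmoved, and the arm is clear.

```bash
python3 -m creep '[0,0,0,0,0, 0,0,0,0,0]'; python3 -c "
from cell import workorder;print(workorder.hand_in())"
```

```text
time: 12.62
tool_pos: [0.3605, -0.3933, 0.2853]
tool_rot: [3.128, -0.073, -0.085]
contact_force: [0.0, 0.2, 0.7]
opening: 0.0003
the job is handed in; nothing more can be done
None
```

Both trays are changed over, in the order asked, and the job was handed in at 12.6 s.

- **Block tray:** I pushed it home with the shut fingers on the front face of its lip. It slid about 65 mm at around 3 N, then stopped hard at 15–20 N.
- **Sphere tray:** I hooked the shut fingertips behind its lip and drew it out about 90 mm at 3–4 N, until it stopped hard with a 26 N peak. I then unhooked and moved away.
- **Last checks:** In the final pictures the block tray's lip is 109 mm from its rail front and the sphere tray's is 9 mm. The difference matches the 100 mm travel. The sphere and the block both stand on their trays, the bystanders and look-alikes appear unmoved, and the gripper is well clear with no contact force.
- **Disagreement:** I first took the sphere tray to be fully home and the block tray to be 56 mm out. The distances moved suggest the sphere tray began about 10 mm out and the block tray about 65 mm out. Both trays were driven to their stops, so this did not change the result.

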